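# Put the flight packs on charge in the comb dock

### The arm

A 6-joint arm with a two-finger parallel gripper is mounted at the origin on a cart in front of the work surface, level with it; the furniture and walls round the work are solid. World frame = base frame: x ahead of the robot, y to its left, z up, the work surface at z = 0. Lengths are in m, angles in degrees, forces in N, time in s.
With the tool pointing down it reaches from about 0.35 to 0.925 m from the base axis. Payload 6.4 kg.
Tool frame: the origin (TCP) lies at the centre of the arm's flange, where the gripper is bolted on; the fingertips stand 199 mm ahead of it and the grasp point (between the pads) lies 180 mm ahead of it; x points along the fingers, y is the direction in which the jaws open and shut, and the axes are right-handed (so a half turn about x gives the same grasp; the last joint's range is limited). The gripper opens to 94 mm and grips with 3 to 60 N. Pads are 16 mm wide; open, the fingers measure 119 mm over their backs; the gripper's body (75 mm by 177 mm) begins 78 mm behind the grasp point.
Start: joints at [-80.392, 14.043, 89.255, -0, 76.702, -9.975], TCP at [0.218, -0.612, 0.405] pointing down, gripper open.
Joint ranges: [-179.41, 179.41], [-58.25, 129.5], [7.25, 145.43], [-54.29, 234.29], [11.92, 165.04], [-157.13, 157.13]. Speed limits (degrees/s): [147.25, 147.25, 180, 180, 180, 180].

### API

Orientations are given as [roll, pitch, yaw] about the fixed x, y, z axes, in that order (R = Rz(yaw) Ry(pitch) Rx(roll)).
In Python, from rig import r gives the robot as it stands.
- The arm moves only by the tool play_rows, never from a script. Its argument "motion" is a list of rows, each a list of 3 entries, a list of its own where there are three numbers: the shift along the tool's x, y, z in mm, then the turn about the tool's x in degrees, then the opening in per cent of the stroke, from 0 (shut) to 100 (fully open). In form: [[[tx, ty, tz], roll, claw], ...]. A call has 1 to 12 rows; each row shifts and turns the commanded pose from where the row before left it, along the tool's axes as they then stand; what a row does not reach is not made up. A row lasts 1/10 s, in which the tool goes at most 50 mm and 8.59 degrees, less where a joint would pass 70% of its speed; a pose out of reach is approached as far as the arm can. A call is refused whole if a number of a shift passes 50 or a number of a turn 8.59, either way. A call with a gripper value outside its range is refused whole. The fingers move at their own pace and stop on an object; "newtons" is the grip in N (left out, the last holds). Time passes only in rows, so rows that do not move let the fingers close. It gives the time, the measured TCP pose, the force and the opening at its end, in the units of the state.
- r.get_state(): the state, without advancing time (a new reading comes with each control period).
- r.snapshot(name): name is "side" or "top" or "wrist"; returns a dict with "frame" (420x560x3 uint8, blue, green, red), "depth" (420x560 float32, m along the optical axis (not along the pixel's ray), 0 where there is no reading), "camera_matrix" (3x3 intrinsics, pixels), "R" (3x3) and "t" (3): a world point X has camera coordinates R X + t; the wrist camera has in their place "T_tool_cam" (4x4, takes a point from camera to tool coordinates, whose origin is the TCP and whose axes are the tool frame's). Camera axes: x right, y down, z forward; pixel columns grow to the right and rows downward; lengths in m; the calibration is good to about 2 mm. A picture is of the moment at which its call begins: read the wrist's pose just before it.
- r.job_done(): hands the job in, once; it reports no verdict.
The state is a dict: "time_s": time; "qpos": joint angles; "joint_velocities": joint speeds; "joint_efforts": joint torques, N m; "eef_pos": TCP position; "eef_rot": TCP orientation; "force": force on the tool from outside, world axes, zero at the start; "ft_torque": the same for the moment, N m; "width": finger opening in m.
Only numpy, scipy, OpenCV 4.12 (cv2) and the standard library are available. Lean on these libraries where they do the work, as an engineer would, in place of code of your own. Each camera call takes 0.05 s, during which the arm holds its last target. There are 200 camera calls.

### The job

Put the battery packs on charge: pull the charging dock's carriage back to its loading stop, lay every loose yellow-label pack in a pocket of its own, label up and gold contacts pointing away from the robot at the contact comb, then push the carriage home until its spring detent clicks in and holds it. Also seat the charger module fully down on the dock's two pegs with its screen facing the robot, and leave the spirit bottle and the blue side cutters where they are.

Things in the scene. Friction and masses are not known exactly. Their poses are not given: they have to be found in the camera images.
- charger_seat (a point): Centre of the charger's seat on the fixed charging dock: top of its rear pedestal (44 x 220 mm), 42 mm above the bench, midway between two upright round-topped steel pegs, 12.5 mm tall: a 12 mm thick one 34 mm to the -y side, an 8 mm one 34 mm to the +y side. Axes are the dock's: x away from the robot, y left along the carriage's slide, z up.
- comb (a point): Tip of the middle one of the dock's three aluminium contact fingers (the comb), at its underside, 36 mm above the bench; axes as the dock's. The fingers are 60 mm apart in y, 16 mm wide, 6 mm thick, and reach 25 mm from here in +x to the pedestal. The 44 mm gaps beside them let packs pass down into the pockets when the carriage is at 0.
- carriage (a joint): Position (m) of the light-grey carriage along the dock's +y (left): 0 at its loading stop, 0.030 home, held by a spring ball detent. Friction 2.5 N. Over the last 12 mm a push of about 10 N overcomes the detent, which then draws it to the home stop; short of that it stays or springs back. About 10 N pulls it out again. Away from 0 the comb blocks the pockets; packs lying flat pass 4 mm under it.
- carriage_grip (a point): Grip point on the carriage's red upright handle post at its right (-y) end: 26 mm in x, 14 mm in y, its top 12 mm above this point (48 mm above the bench); it goes 22 mm down from here to the carriage's foot plate (top 14 mm above the bench). Moves with the carriage. Pinch it from above across its 26 mm, or push its right side.
- pocket_0 (a point): Centre of the floor of the carriage's right pocket, 14 mm above the bench; moves with the carriage; axes as the dock's. Pocket: 82 mm in x, 40 mm in y, walls 8 mm high, cut away at the long sides over the middle 44 mm for fingers (20 mm free between neighbouring pockets). Pockets are 60 mm apart in y; the comb is at their +x end.
- pocket_1 (a point): Centre of the floor of the carriage's middle pocket, 14 mm above the bench; moves with the carriage; axes as the dock's. Pocket: 82 mm in x, 40 mm in y, walls 8 mm high, cut away at the long sides over the middle 44 mm for fingers (20 mm free between neighbouring pockets). Pockets are 60 mm apart in y; the comb is at their +x end.
- pocket_2 (a point): Centre of the floor of the carriage's left pocket, 14 mm above the bench; moves with the carriage; axes as the dock's. Pocket: 82 mm in x, 40 mm in y, walls 8 mm high, cut away at the long sides over the middle 44 mm for fingers (20 mm free between neighbouring pockets). Pockets are 60 mm apart in y; the comb is at their +x end.
- bay_0 (a point): Where the contacts point of a pack that is properly seated in pocket_0 lies: 38 mm towards the comb (+x) from the pocket's centre and 18 mm above its floor.
- bay_1 (a point): Where the contacts point of a pack that is properly seated in pocket_1 lies: 38 mm towards the comb (+x) from the pocket's centre and 18 mm above its floor.
- bay_2 (a point): Where the contacts point of a pack that is properly seated in pocket_2 lies: 38 mm towards the comb (+x) from the pocket's centre and 18 mm above its floor.
- pack_a: Battery pack, blue stripe on its yellow label (may be absent): charcoal box 76 x 34 x 18 mm, 0.12 kg. Origin: centre of its plain light-grey underside; x along it to the end with the gold contacts, y across, z out of the label face (the body fills z 0 to 18 mm). Starts label up, any way round.
- pack_b: Battery pack, red stripe on its yellow label (may be absent): charcoal box 76 x 34 x 18 mm, 0.12 kg. Origin: centre of its plain light-grey underside; x along it to the end with the gold contacts, y across, z out of the label face (the body fills z 0 to 18 mm). Starts label up, any way round.
- pack_c: Battery pack, green stripe on its yellow label (may be absent): charcoal box 76 x 34 x 18 mm, 0.12 kg. Origin: centre of its plain light-grey underside; x along it to the end with the gold contacts, y across, z out of the label face (the body fills z 0 to 18 mm). Starts on a long edge (34 mm tall), label roughly to the robot: a push close to the top of the label face topples it label up.
- pack_a_contacts (a point): Point on pack_a: middle of its contact end at the label face, 38 mm from the origin along the pack's x and 18 mm along its z.
- pack_b_contacts (a point): Point on pack_b: middle of its contact end at the label face, 38 mm from the origin along the pack's x and 18 mm along its z.
- pack_c_contacts (a point): Point on pack_c: middle of its contact end at the label face, 38 mm from the origin along the pack's x and 18 mm along its z.
- charger: Charger module, pale-grey box 44 (x) by 104 (y) by 34 mm high, with a dark grip rib on top 16 mm thick in x, 60 mm long in y, top at 56 mm; 0.3 kg. Origin: centre of its underside; screen on its -x side. Holes underneath, 14 mm deep: 15 mm wide at y -34 mm, 11 mm wide at y +34 mm, fit the dock's pegs. Seated, it lies on charger_seat with the same axes; turned round it does not go down.
- spirit_bottle: Bystander: white plastic bottle with a red cap, 47 x 47 x 96 mm, origin under its middle. Leave it alone.
- side_cutters: Bystander: small side cutters with blue grips, 30 x 114 x 10 mm, lying in front of the box of scraps, origin under the middle. Leave them alone.

How it is judged (in metres and radians):
On the way, in this order (a step that is already met when the one before it is completed fails the run):
1. the carriage is pulled back to its loading stop (within 4 mm) (value of joint carriage below 0.004 m), for 0.2 s.
2. every pack that is there lies in a pocket of its own, label up, contacts to the comb, with the carriage still at the loading end (within 10 mm) ((distance between pack_a_contacts and bay_0 below 0.0055 m or distance between pack_a_contacts and bay_1 below 0.0055 m or distance between pack_a_contacts and bay_2 below 0.0055 m) and angle between each of pack_a, pack_b, pack_c's own z axis and vertical below 0.08 rad and (distance between pack_b_contacts and bay_0 below 0.0055 m or distance between pack_b_contacts and bay_1 below 0.0055 m or distance between pack_b_contacts and bay_2 below 0.0055 m) and (distance between pack_c_contacts and bay_0 below 0.0055 m or distance between pack_c_contacts and bay_1 below 0.0055 m or distance between pack_c_contacts and bay_2 below 0.0055 m) and value of joint carriage below 0.01 m), for 0.2 s.
At the end, for the whole second after the job is handed in: Carriage home in its detent (27.5 mm or more) and at rest; every pack present flat in a pocket, label up, contacts within 5.5 mm of their place in the bay and level within 0.08 rad; charger down on its pegs, screen to the robot (4 mm sideways, 3 mm in height, 0.08 rad), all released (value of joint carriage above 0.0275 m and velocity of joint carriage below 0.01 m/s and (distance between pack_a_contacts and bay_0 below 0.0055 m or distance between pack_a_contacts and bay_1 below 0.0055 m or distance between pack_a_contacts and bay_2 below 0.0055 m) and angle between each of pack_a, pack_b, pack_c's own z axis and vertical below 0.08 rad and (distance between pack_b_contacts and bay_0 below 0.0055 m or distance between pack_b_contacts and bay_1 below 0.0055 m or distance between pack_b_contacts and bay_2 below 0.0055 m) and (distance between pack_c_contacts and bay_0 below 0.0055 m or distance between pack_c_contacts and bay_1 below 0.0055 m or distance between pack_c_contacts and bay_2 below 0.0055 m) and horizontal distance between charger and charger_seat below 0.004 m and z of charger in the frame of charger_seat between -0.003 and 0.003 m and angle between charger's own z axis and vertical below 0.06 rad and angle between the x axis of charger and the x axis of charger_seat, either way round below 0.08 rad and linear speed of charger below 0.02 m/s); the robot touches nothing.
It fails at once if the spirit bottle is moved more than 4 cm or knocked over (distance of spirit_bottle from where it was at the start of the episode above 0.04 m or angle between spirit_bottle's own z axis and vertical above 0.5 rad).
It fails at once if the side cutters are moved more than 4 cm (distance of side_cutters from where it was at the start of the episode above 0.04 m).
Of pack_a, pack_b, pack_c only 2 to 3 are there at a start; the rules pass over those that are not, and their reading is None.
At some moment in a run one of pack_a, pack_b, charger may be knocked a few centimetres aside while the robot is not near it.
It also fails if it takes over 208 s, if anything falls off the work surface, if the arm or the gripper's body presses on something with over 40 N, if the wrist force passes 120 N, or if a joint passes its speed limit or range.

## Working session

There is one attempt and no reset: what is moved stays moved. The work goes in short steps, Python scripts to look and compute and a tool call to move; the robot and the scene stay as the last step left them, time stands still between calls to the robot, and variables do not carry over. Pictures are saved under pics/ and viewed, about 12 in all and at most 16, crops included, and the job is handed in when it is done.

Besides the shell and the picture viewer there is one more tool, called after "Emit:" as name(argument=value, ...), one argument or row to a line, values as JSON. play_rows: Moves the arm, as the interface text tells. Its arguments: {"type":"object","properties":{"motion":{"type":"array"},"newtons":{"type":"number"}},"required":["motion"]}

```bash
mkdir -p pics; ls; python3 - <<'E'
from rig import r
import cv2,numpy as np
s=r.get_state();print({k:np.round(v,3).tolist() for k,v in s.items()})
for n in("top","side"):
    d=r.snapshot(n);cv2.imwrite(f"pics/{n}0.png",d["frame"]);print(n,d["camera_matrix"].tolist(),np.round(d["R"],4).tolist(),np.round(d["t"],4).tolist())
    np.savez(f"{n}0.npz",**d)
d=r.snapshot("wrist");print(d["camera_matrix"].tolist(),np.round(d["T_tool_cam"],4).tolist())
E
```

```text
pics
{'time_s': 0.0, 'qpos': [-80.392, 14.083, 89.323, 0.002, 76.702, -9.975], 'joint_velocities': [0.046, -0.015, 0.071, -0.022, 0.035, -0.045], 'joint_efforts': [-0.001, -41.584, -31.46, 0.068, 0.033, -0.0], 'eef_pos': [0.218, -0.612, 0.404], 'eef_rot': [-101.04, 89.892, 98.543], 'force': [0.237, 0.451, -0.432], 'ft_torque': [-0.023, 0.004, 0.024], 'width': 0.094}
top [[440.6162399874672, 0.0, 277.14666415702646], [0.0, 440.6162399874672, 208.08667981712475], [0.0, 0.0, 1.0]] [[0.0227, -0.9995, -0.0238], [-0.9921, -0.0196, -0.1237], [0.1232, 0.0265, -0.992]] [-0.01, 0.5186, 1.211]
side [[544.1663998646195, 0.0, 277.9166392383346], [0.0, 544.1663998646195, 212.50678209662496], [0.0, 0.0, 1.0]] [[0.8185, -0.574, 0.0252], [-0.2416, -0.3836, -0.8913], [0.5213, 0.7234, -0.4527]] [-0.4304, 0.1888, 1.3853]
[[302.80682052867064, 0.0, 279.4881271355954], [0.0, 302.80682052867064, 214.76340518208758], [0.0, 0.0, 1.0]] [[0.0011, -0.2304, 0.9731, 0.0186], [1.0, -0.0012, -0.0014, 0.0013], [0.0015, 0.9731, 0.2304, -0.0671], [0.0, 0.0, 0.0, 1.0]]
```

View pics/top0.png

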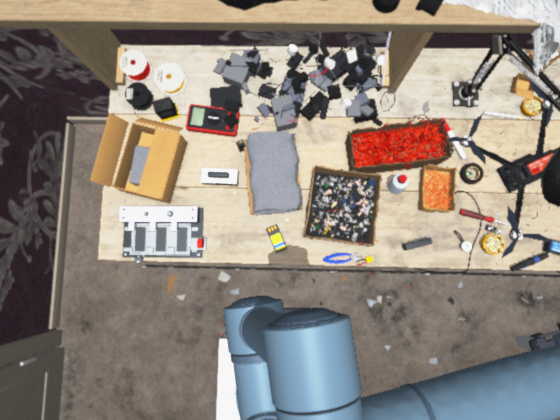

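View pics/side0.png

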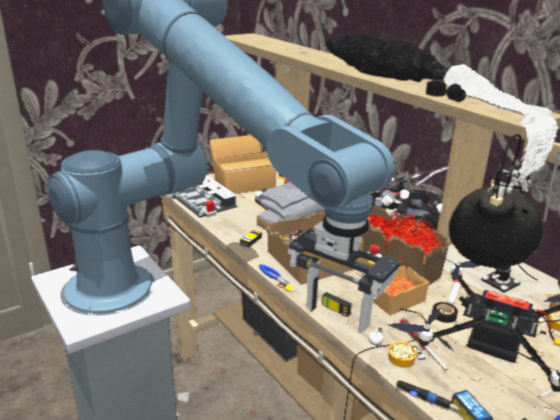

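The top view shows the dock at about (160,232), the charger at (219,176), a yellow-label pack at (277,238) and a dark bar at (417,242), probably the pack on edge. The cutters are at (347,258) and the bottle at (400,182). In the side view the edge pack is at (335,302), between the fingers. Next I'll crop in on these.

```bash
cat > h.py <<'E'
import numpy as np,cv2
from scipy.spatial.transform import Rotation as Ro
from rig import r
def cam(d,st=None):
    """R,t world->cam"""
    if "R" in d: return np.array(d["R"]),np.array(d["t"]).ravel()
    T=np.array(d["T_tool_cam"]); Rw=Ro.from_euler("xyz",st["eef_rot"],degrees=True).as_matrix()
    Rc=Rw@T[:3,:3]; c=Rw@T[:3,3]+np.array(st["eef_pos"])
    return Rc.T,-Rc.T@c
def ray(d,uv,z,st=None):
    R,t=cam(d,st);K=d["camera_matrix"]
    uv=np.atleast_2d(np.array(uv,float));v=(np.c_[uv,np.ones(len(uv))]@np.linalg.inv(K).T)@R
    c=-R.T@t; return c+v*((z-c[2])/v[:,2:])
def proj(d,X,st=None):
    R,t=cam(d,st);p=(np.atleast_2d(X)@R.T+t)@np.array(d["camera_matrix"]).T
    return p[:,:2]/p[:,2:]
def cloud(d,st=None):
    R,t=cam(d,st);Z=d["depth"];v,u=np.indices(Z.shape)
    P=(np.stack([u,v,np.ones_like(u)],-1)@np.linalg.inv(d["camera_matrix"]).T)*Z[...,None]
    return (P-t)@R
def shot(n):
    st=r.get_state();d=r.snapshot(n);return st,d
def rects(mask,d,z,st,amin=40):
    out=[]
    for c in cv2.findContours(mask.astype(np.uint8),cv2.RETR_EXTERNAL,cv2.CHAIN_APPROX_NONE)[0]:
        if cv2.contourArea(c)<amin: continue
        P=ray(d,c[:,0],z,st)[:,:2]
        (cx,cy),(w,h),a=cv2.minAreaRect((P*1000).astype(np.float32))
        if w<h:w,h,a=h,w,a+90
        out.append((round(cx,1),round(cy,1),round(w,1),round(h,1),round(a%180,1),c[:,0].mean(0).round().tolist()))
    return out
E
python3 - <<'E'
from h import *
d=dict(np.load("top0.npz"));f=d["frame"];C=cloud(d)
for n,p in dict(bench=(230,240),dock_ul=(121,207),dock_ur=(200,207),dock_ll=(124,256),dock_lr=(203,256),chg=(219,176),pk=(277,238),bar=(417,242),red=(200,243)).items(): print(n,C[p[1],p[0]].round(3),ray(d,p,0.02).round(3))
a=cv2.resize(f[195:270,110:300],None,fx=4,fy=4,interpolation=cv2.INTER_CUBIC)
b=cv2.resize(f[195:270,330:520],None,fx=4,fy=4,interpolation=cv2.INTER_CUBIC)
cv2.imwrite("pics/crop1.png",np.vstack([a,b])[:600])
E
```

```text
bench [ 0.428  0.136 -0.005] [[0.427 0.133 0.02 ]]
dock_ul [0.512 0.441 0.043] [[0.514 0.45  0.02 ]]
dock_ur [0.521 0.226 0.001] [[0.519 0.222 0.02 ]]
dock_ll [0.375 0.438 0.004] [[0.375 0.432 0.02 ]]
dock_lr [0.38  0.211 0.002] [[0.38  0.208 0.02 ]]
chg [0.603 0.166 0.054] [[0.61  0.171 0.02 ]]
pk [ 0.435 -0.     0.018] [[ 0.435 -0.     0.02 ]]
bar [ 0.431 -0.388  0.035] [[ 0.432 -0.393  0.02 ]]
red [0.415 0.212 0.048] [[0.416 0.218 0.02 ]]
```

View pics/crop1.png

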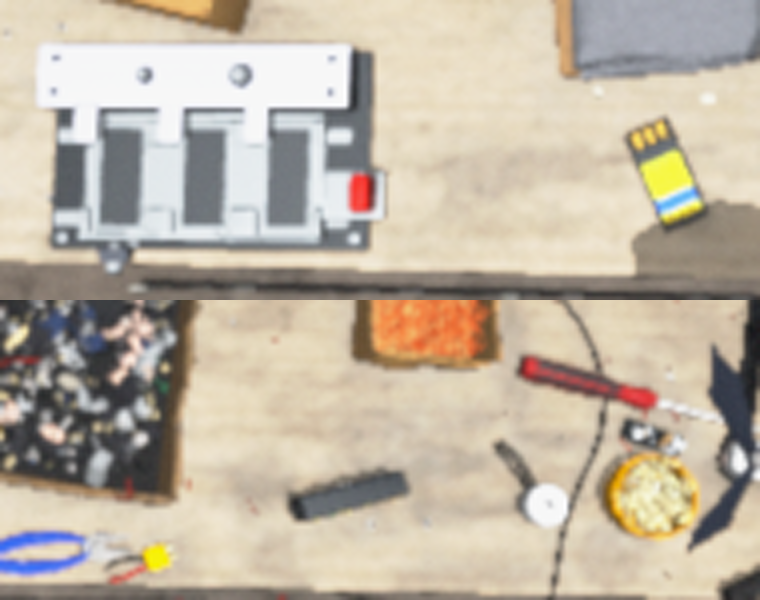

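```bash
cat >> h.py <<'E'
def axes(st): return Ro.from_euler("xyz",st["eef_rot"],degrees=True).as_matrix()
def grasp(st): R=axes(st);return np.array(st["eef_pos"])+0.180*R[:,0]
def plan(st,target,ang=None):
    """target grasp point (m); ang = world yaw (deg) wanted for jaw axis. Turn about tool x (points down) first, then shift."""
    R=axes(st);y=R[:,1];cur=np.degrees(np.arctan2(y[1],y[0]));turn=0
    if ang is not None: turn=-((ang-cur+90)%180-90)
    R2=R@Ro.from_euler("x",turn,degrees=True).as_matrix()
    print("jaw yaw now %.1f turn %.1f"%(cur,turn),"grasp",grasp(st).round(4),"shift before turn",(R.T@(np.array(target)-grasp(st))*1000).round(1),"after turn",(R2.T@(np.array(target)-grasp(st))*1000).round(1),"q6",round(st["qpos"][5],1))
E
python3 - <<'E'
from h import *
st=r.get_state();print(axes(st).round(3),grasp(st))
d=dict(np.load("top0.npz"));f=d["frame"]
hsv=cv2.cvtColor(f,cv2.COLOR_BGR2HSV);C=cloud(d)
m=np.zeros(f.shape[:2],bool);m[232:252,398:438]=True
print("C",rects(m&(hsv[...,2]<105),d,.034,st))
m=np.zeros(f.shape[:2],bool);m[220:256,260:295]=True
print("A yellow",rects(m&(hsv[...,0]>20)&(hsv[...,0]<35)&(hsv[...,1]>150),d,.018,st))
print("red yellowish",[(x) for x in rects((hsv[...,0]>24)&(hsv[...,0]<34)&(hsv[...,1]>170)&(hsv[...,2]>150),d,.018,st,12)])
m=np.zeros(f.shape[:2],bool);m[235:255,190:210]=True
print("handle",rects(m&((hsv[...,0]<6)|(hsv[...,0]>174))&(hsv[...,1]>150),d,.048,st,10))
m=np.zeros(f.shape[:2],bool);m[162:190,195:245]=True
print("chg",rects(m&(hsv[...,2]>200)&(hsv[...,1]<40),d,.034,st))
m=np.zeros(f.shape[:2],bool);m[200:225,112:205]=True
print("ped",rects(m&(hsv[...,2]>225)&(hsv[...,1]<40),d,.042,st))
for n in((60,83),(118,63),(215,83)):pass
print("pegs",ray(d,[(110+145/4,195+75/4),(110+240/4,195+75/4)],.05))
E
```

```text
[[-0.     0.335 -0.942]
 [ 0.001 -0.942 -0.335]
 [-1.    -0.001 -0.   ]] [ 0.21777096 -0.6119896   0.22382085]
C [(428.3, -386.2, 80.1, 16.3, 106.4, [416.0, 243.0])]
A yellow [(433.7, 2.7, 26.6, 22.8, 117.8, [276.0, 238.0])]
red yellowish [(382.2, -258.1, 13.9, 13.5, 117.5, [369.0, 259.0]), (433.4, 1.8, 22.8, 16.5, 117.8, [276.0, 239.0])]
handle [(415.2, 212.0, 22.2, 11.1, 2.6, [200.0, 243.0])]
chg [(617.9, 178.4, 121.2, 59.6, 88.8, [213.0, 172.0])]
ped [(499.7, 347.9, 240.2, 68.1, 91.2, [146.0, 214.0])]
pegs [[0.49329469 0.36617981 0.05      ]
 [0.49463466 0.29938519 0.05      ]]
```

```bash
python3 - <<'E'
from h import *
plan(r.get_state(),(0.386,-0.401,0.045))
E
```

```text
jaw yaw now -70.4 turn 0.0 grasp [ 0.2178 -0.612   0.2238] shift before turn [ 179.1 -142.2 -229.2] after turn [ 179.1 -142.2 -229.2] q6 -10.0
```

Emit:
play_rows(
  motion=[
    [[0,-23.7,-38.2],0,0],
    [[0,-23.7,-38.2],0,0],
    [[0,-23.7,-38.2],0,0],
    [[0,-23.7,-38.2],0,0],
    [[0,-23.7,-38.2],0,0],
    [[0,-23.7,-38.2],0,0],
    [[40,0,0],0,0],
    [[40,0,0],0,0],
    [[40,0,0],0,0],
    [[40,0,0],0,0],
    [[19,0,0],0,0],
    [[0,0,0],0,0],
  ],
  newtons=20,
)

```text
time_s: 1.35
eef_pos: [0.3852, -0.4002, 0.222]
eef_rot: [-77.3, 89.6, 122.3]
force: [0.1, -0.0, -0.3]
width: 0.0017
```

Emit:
play_rows(
  motion=[
    [[0,0,-8],0,0],
    [[0,0,-8],0,0],
    [[0,0,-6],0,0],
    [[0,0,-6],0,0],
    [[0,0,-6],0,0],
    [[0,0,-6],0,0],
    [[0,0,-6],0,0],
    [[0,0,-6],0,0],
    [[0,0,-5],0,0],
    [[0,0,0],0,0],
    [[-40,0,0],0,100],
    [[-50,0,0],0,100],
  ],
)

```text
time_s: 2.55
eef_pos: [0.4391, -0.3817, 0.3137]
eef_rot: [-71.1, 89.6, 128.5]
force: [0.9, -0.8, 0.2]
width: 0.0132
```

```bash
python3 - <<'E'
from h import *
st,d=shot("wrist");np.savez("w1.npz",**d);cv2.imwrite("pics/w1.png",d["frame"]);print(st["eef_pos"],st["eef_rot"],grasp(st),st["time_s"],st["force"])
E
```

```text
[ 0.43906365 -0.38168594  0.31373093] [-71.09518865  89.60006509 128.4767606 ] [ 0.43828191 -0.38070234  0.13373532] 2.55 [ 0.90255851 -0.83108969  0.22250154]
```

View pics/w1.png

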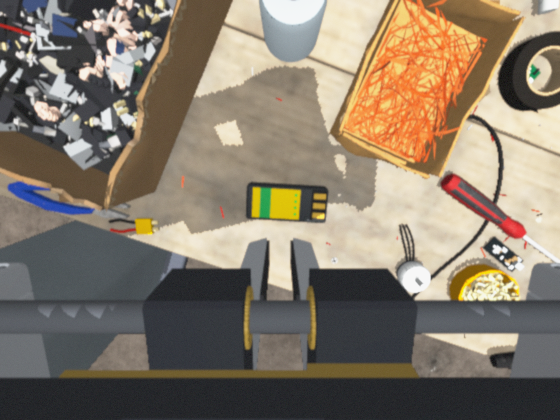

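C is now label up, at about (287,202) px, with its contacts to the right (world −y). I'll record its pose, then do the carriage.

```bash
cat >> h.py <<'E'
def packpose(d,st,box=None,ztop=0.018):
    """pack pose from yellow label + gold contacts, and body outline"""
    f=d["frame"];hsv=cv2.cvtColor(f,cv2.COLOR_BGR2HSV);m=np.zeros(f.shape[:2],bool)
    if box is None: m[:]=True
    else: m[box[1]:box[3],box[0]:box[2]]=True
    P=cloud(d,st)
    dark=m&(np.abs(P[...,2]-ztop)<0.007)&((hsv[...,1]>130)|(hsv[...,2]<90))
    dark=cv2.morphologyEx(dark.astype(np.uint8),cv2.MORPH_OPEN,np.ones((3,3)))
    for x in rects(dark,d,ztop,st,200): print("body",x)
    print("yellow",rects(m&(hsv[...,0]>20)&(hsv[...,0]<34)&(hsv[...,1]>150)&(hsv[...,2]>100),d,ztop,st,15))
E
python3 - <<'E'
from h import *
st=r.get_state();d=dict(np.load("w1.npz"));packpose(d,st,(230,165,345,240))
t=dict(np.load("top0.npz"));C=cloud(t)
print("box z",C[110:200,95:185,2].max(), C[110:200,95:185][C[110:200,95:185,2]>.06][:,0].min())
g=(0.415,0.212,0.036)
plan(st,g,91)
E
```

```text
yellow [(454.4, -423.7, 10.9, 5.0, 109.4, [318.0, 215.0]), (463.5, -421.1, 10.9, 6.0, 109.4, [318.0, 206.0]), (473.1, -418.5, 10.8, 5.9, 109.4, [320.0, 196.0]), (454.8, -389.6, 30.4, 28.6, 16.3, [285.0, 204.0]), (446.7, -361.9, 30.0, 7.7, 15.7, [255.0, 202.0])]
box z 1.265269673180964 0.36553906839285855
jaw yaw now -70.4 turn 18.6 grasp [ 0.4426 -0.3858  0.1452] shift before turn [ 103.6 -573.6 -174.1] after turn [ 103.6 -599.2   17.9] q6 18.3
```

Emit:
play_rows(
  motion=[
    [[-5,0,0],-8,100],
    [[-5,0,0],-8,100],
    [[-5,0,0],-8,100],
    [[-5,0,0],-8,100],
    [[-5,0,0],-8,100],
    [[-5,0,0],-8,100],
    [[-5,0,0],-8,100],
    [[-5,0,0],-8,100],
    [[-5,0,0],-7,100],
    [[0,0,0],0,100],
    [[0,0,0],0,100],
  ],
)

```text
time_s: 3.7
eef_pos: [0.4398, -0.3826, 0.3605]
eef_rot: [30.2, 90.0, -59.3]
force: [0.1, -0.2, -0.6]
width: 0.094
```

```bash
python3 - <<'E'
from h import *
st,d=shot("wrist");np.savez("w2.npz",**d)
packpose(d,st);plan(st,(0.415,0.212,0.15),1)
E
```

```text
body (432.8, -578.3, 51.6, 22.6, 174.9, [272.0, 360.0])
body (644.1, -384.2, 47.6, 7.7, 98.2, [466.0, 207.0])
body (451.9, -381.6, 75.9, 32.9, 107.3, [290.0, 203.0])
body (632.1, -296.0, 36.2, 7.2, 98.3, [466.0, 123.0])
yellow [(427.2, -582.4, 55.6, 30.5, 10.3, [268.0, 363.0]), (694.5, -550.4, 26.4, 11.9, 54.4, [486.0, 342.0]), (190.1, -553.3, 27.5, 13.9, 126.3, [74.0, 342.0]), (686.1, -501.9, 37.0, 6.4, 114.9, [486.0, 306.0]), (200.6, -502.3, 44.0, 11.9, 65.6, [75.0, 305.0]), (451.6, -414.7, 11.0, 5.7, 108.6, [289.0, 233.0]), (460.4, -411.9, 10.2, 5.7, 101.8, [297.0, 231.0]), (468.8, -409.6, 10.6, 5.6, 109.2, [305.0, 229.0]), (451.4, -382.0, 29.1, 27.4, 16.3, [289.0, 204.0]), (443.8, -355.4, 28.9, 7.4, 16.3, [283.0, 180.0]), (382.9, -260.1, 16.0, 15.6, 110.6, [222.0, 84.0])]
jaw yaw now 0.4 turn -0.6 grasp [ 0.4398 -0.3826  0.1805] shift before turn [  30.5  -20.4 -594.7] after turn [  30.5  -14.4 -594.9] q6 -52.6
```

Emit:
play_rows(
  motion=[
    [[0,-2,-49],0,100],
    [[0,-2,-50],0,100],
    [[0,-2,-50],0,100],
    [[0,-2,-50],0,100],
    [[0,-2,-50],0,100],
    [[0,-2,-50],0,100],
    [[0,-2,-50],0,100],
    [[0,-2,-50],0,100],
    [[0,-2,-50],0,100],
    [[0,-2,-50],0,100],
    [[0,0,-50],0,100],
    [[0,0,-50],0,100],
  ],
)

```text
time_s: 4.95
eef_pos: [0.4131, 0.218, 0.3606]
eef_rot: [90.8, 90.0, 1.3]
force: [1.2, -0.1, 0.0]
width: 0.0937
```

Emit:
play_rows(
  motion=[
    [[0,0,0],0,100],
    [[10,0,0],0,100],
    [[20,0,0],0,60],
    [[0,0,0],0,60],
    [[0,0,0],0,60],
    [[0,0,0],0,60],
  ],
)

```text
time_s: 5.55
eef_pos: [0.4143, 0.2151, 0.3313]
eef_rot: [102.1, 89.9, 12.6]
force: [-0.0, -0.4, -0.6]
width: 0.0651
```

```bash
python3 - <<'E'
from h import *
st,d=shot("wrist");np.savez("w3.npz",**d);cv2.imwrite("pics/w3.png",d["frame"])
f=d["frame"];hsv=cv2.cvtColor(f,cv2.COLOR_BGR2HSV)
P=cloud(d,st)
print("handle",rects(((hsv[...,0]<6)|(hsv[...,0]>174))&(hsv[...,1]>150)&(np.abs(P[...,2]-.048)<.006),d,.048,st,100))
plan(st,(0.415,0.212,0.038),1)
E
```

```text
handle [(414.1, 218.4, 23.5, 13.8, 0.4, [278.0, 215.0])]
jaw yaw now 0.5 turn -0.5 grasp [0.4145 0.2151 0.1513] shift before turn [113.3   0.4   3.1] after turn [113.3   0.4   3.1] q6 13.0
```

View pics/w3.png

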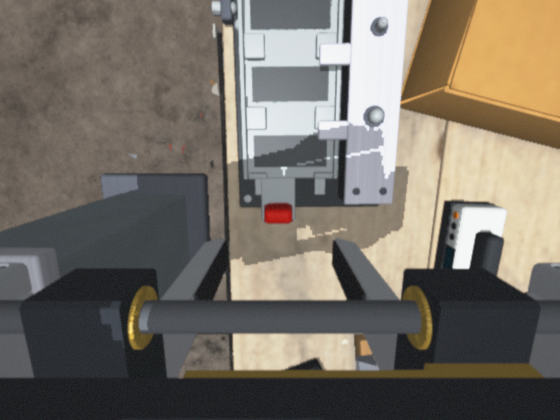

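Emit:
play_rows(
  motion=[
    [[40,0,0],0,60],
    [[40,0,-2],0,60],
    [[25,0,0],0,60],
    [[8,0,0],0,60],
    [[0,0,0],0,60],
    [[0,0,0],0,15],
    [[0,0,0],0,15],
    [[0,0,0],0,15],
    [[0,0,0],0,15],
    [[0,0,0],0,15],
  ],
  newtons=20,
)

```text
time_s: 6.6
eef_pos: [0.4134, 0.218, 0.2183]
eef_rot: [-86.3, 89.9, -175.7]
force: [-5.0, 0.1, 8.2]
width: 0.0258
```

Emit:
play_rows(
  motion=[
    [[0,0,2],0,15],
    [[0,0,2],0,15],
    [[0,0,2],0,15],
    [[0,0,2],0,15],
    [[0,0,0],0,15],
  ],
)

```text
time_s: 7.1
eef_pos: [0.4135, 0.2101, 0.2182]
eef_rot: [-107.0, 89.9, 163.6]
force: [-4.5, 0.4, 6.6]
width: 0.026
```

Emit:
play_rows(
  motion=[
    [[0,0,2],0,15],
    [[0,0,2],0,15],
    [[0,0,2],0,15],
    [[0,0,0],0,15],
  ],
)

```text
time_s: 7.5
eef_pos: [0.4135, 0.2049, 0.2183]
eef_rot: [-165.1, 89.7, 105.4]
force: [-4.0, 9.2, 3.6]
width: 0.0259
```

Emit:
play_rows(
  motion=[
    [[0,0,1],0,15],
    [[0,0,1],0,15],
    [[0,0,1],0,15],
    [[0,0,0],0,15],
    [[0,0,0],0,15],
    [[0,0,0],0,15],
  ],
)

```text
time_s: 8.1
eef_pos: [0.4134, 0.2032, 0.2182]
eef_rot: [-177.5, 89.5, 92.9]
force: [-3.8, 19.5, 0.6]
width: 0.0259
```

Emit:
play_rows(
  motion=[
    [[0,0,-2],0,15],
    [[0,0,0],0,40],
    [[0,0,0],0,50],
    [[0,0,0],0,50],
    [[-30,0,0],0,50],
    [[-40,0,0],0,60],
    [[-40,0,-20],0,60],
    [[0,0,-40],0,60],
    [[0,0,-20],0,60],
    [[0,0,0],0,60],
    [[0,0,0],0,60],
    [[0,0,0],0,60],
  ],
)

```text
time_s: 9.3
eef_pos: [0.4131, 0.282, 0.3271]
eef_rot: [-53.6, 89.9, -143.0]
force: [-0.2, -0.2, -0.2]
width: 0.0563
```

```bash
python3 - <<'E'
from h import *
st,d=shot("wrist");np.savez("w4.npz",**d);cv2.imwrite("pics/w4.png",d["frame"])
f=d["frame"];hsv=cv2.cvtColor(f,cv2.COLOR_BGR2HSV)
P=cloud(d,st);print(grasp(st),st["qpos"][5])
print("handle",rects(((hsv[...,0]<6)|(hsv[...,0]>174))&(hsv[...,1]>150)&(np.abs(P[...,2]-.048)<.006),d,.048,st,50))
m=(hsv[...,2]<120)&(np.abs(P[...,2]-.014)<.006);print("pockets",[x for x in rects(m,d,.014,st,400)])
E
```

```text
[0.4129141  0.28187291 0.14712728] 20.793061074845486
handle [(414.3, 209.6, 23.7, 11.3, 0.5, [279.0, 294.0])]
pockets [(425.1, 261.3, 70.3, 30.5, 0.5, [291.0, 230.0]), (424.6, 321.6, 70.2, 29.7, 0.5, [293.0, 172.0]), (544.9, 389.1, 137.3, 7.5, 75.8, [426.0, 92.0])]
```

View pics/w4.png

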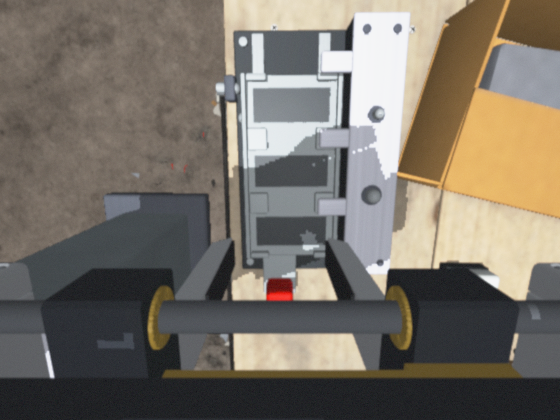

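```bash
python3 - <<'E'
from h import *
d=dict(np.load("w4.npz"));st=r.get_state();f=d["frame"]
print("finger tips",ray(d,[(320,62),(317,137),(317,207)],.042,st).round(4))
print("pegs",ray(d,[(378,114),(372,196)],.0545,st).round(4))
P=cloud(d,st);g=cv2.cvtColor(f,cv2.COLOR_BGR2GRAY)
# profiles along dock y through comb (col 328) in height, and along x
c=P[40:260,328];z=c[:,2];e=np.where(np.abs(np.diff((z>.032).astype(int)))>0)[0];print("finger edges y",[(c[i,1].round(4),c[i+1,1].round(4)) for i in e])
for row in (172,230):
    print(row,[(P[row,u,0].round(3),P[row,u,2].round(3),int(g[row,u])) for u in range(240,350,4)])
E
```

```text
finger tips [[0.4456 0.4115 0.042 ]
 [0.4453 0.3527 0.042 ]
 [0.4475 0.2918 0.042 ]]
pegs [[0.4919 0.3706 0.0545]
 [0.4923 0.3043 0.0545]]
finger edges y [(np.float64(0.4292), np.float64(0.4194)), (np.float64(0.4044), np.float64(0.407)), (np.float64(0.362), np.float64(0.3602)), (np.float64(0.3445), np.float64(0.3434)), (np.float64(0.3311), np.float64(0.3474)), (np.float64(0.3474), np.float64(0.3292)), (np.float64(0.2977), np.float64(0.3)), (np.float64(0.2858), np.float64(0.278)), (np.float64(0.2553), np.float64(0.2907))]
172 [(np.float64(0.374), np.float64(0.007), 57), (np.float64(0.38), np.float64(0.022), 125), (np.float64(0.383), np.float64(0.017), 119), (np.float64(0.387), np.float64(0.014), 141), (np.float64(0.391), np.float64(0.015), 74), (np.float64(0.395), np.float64(0.015), 75), (np.float64(0.399), np.float64(0.015), 77), (np.float64(0.403), np.float64(0.016), 74), (np.float64(0.406), np.float64(0.016), 75), (np.float64(0.41), np.float64(0.016), 75), (np.float64(0.414), np.float64(0.015), 76), (np.float64(0.418), np.float64(0.015), 76), (np.float64(0.422), np.float64(0.015), 
[... 1209 characters left out ...]
at64(0.423), np.float64(0.016), 69), (np.float64(0.427), np.float64(0.015), 71), (np.float64(0.431), np.float64(0.015), 71), (np.float64(0.435), np.float64(0.016), 70), (np.float64(0.439), np.float64(0.016), 67), (np.float64(0.443), np.float64(0.017), 79), (np.float64(0.447), np.float64(0.015), 72), (np.float64(0.451), np.float64(0.015), 69), (np.float64(0.455), np.float64(0.016), 71), (np.float64(0.459), np.float64(0.015), 72), (np.float64(0.463), np.float64(0.015), 139), (np.float64(0.466), np.float64(0.019), 101), (np.float64(0.469), np.float64(0.023), 118), (np.float64(0.473), np.float64(0.024), 33), (np.float64(0.474), np.float64(0.039), 95), (np.float64(0.476), np.float64(0.044), 170)]
```

Carriage at its stop: the pockets sit midway between the comb fingers, with centres at y≈0.261, 0.322 and 0.382 and x≈0.425. Next is pack A.

```bash
python3 - <<'E'
from h import *
d=dict(np.load("w4.npz"));st=r.get_state();P=cloud(d,st).reshape(-1,3)
t=dict(np.load("top0.npz"));Q=cloud(t).reshape(-1,3)
for N,A in(("w",P),("t",Q)):
  for x0 in np.arange(.50,.64,.02):
    s=A[(A[:,0]>x0)&(A[:,0]<x0+.02)&(A[:,1]>.22)&(A[:,1]<.46)];
    if len(s):print(N,x0.round(2),s[s[:,2].argmax()].round(3))
plan(st,(0.434,0.002,0.15),-62)
E
```

```text
w 0.5 [0.5   0.303 0.052]
w 0.52 [0.533 0.324 0.099]
w 0.54 [0.543 0.317 0.099]
w 0.56 [0.561 0.31  0.099]
w 0.58 [0.584 0.305 0.099]
w 0.6 [0.604 0.307 0.099]
w 0.62 [0.621 0.296 0.09 ]
w 0.64 [0.641 0.434 0.034]
t 0.5 [0.5   0.405 0.048]
t 0.52 [0.54  0.318 0.1  ]
t 0.54 [0.556 0.322 0.099]
t 0.56 [0.567 0.311 0.101]
t 0.58 [0.585 0.46  0.108]
t 0.6 [0.62  0.459 0.123]
t 0.62 [0.633 0.458 0.126]
t 0.64 [0.655 0.46  0.133]
jaw yaw now 0.5 turn 62.5 grasp [0.413  0.2818 0.1472] shift before turn [ -2.6  18.5 280. ] after turn [ -2.6 256.9 112.9] q6 20.8
```

Emit:
play_rows(
  motion=[
    [[0,3,47],0,100],
    [[0,3,47],0,100],
    [[0,3,47],0,100],
    [[0,3,47],0,100],
    [[0,3,47],0,100],
    [[0,3,45],0,100],
    [[0,0,0],8,100],
    [[0,0,0],8,100],
    [[0,0,0],8,100],
    [[0,0,0],8,100],
    [[0,0,0],8,100],
    [[0,0,0],8,100],
  ],
)

```text
time_s: 10.55
eef_pos: [0.4336, 0.0024, 0.3274]
eef_rot: [-40.9, 90.0, -178.7]
force: [0.2, -0.4, -0.3]
width: 0.0941
```

Emit:
play_rows(
  motion=[
    [[0,0,0],8,100],
    [[0,0,0],6.5,100],
    [[0,0,0],0,70],
    [[0,0,0],0,70],
    [[0,0,0],0,70],
  ],
)

```text
time_s: 11.05
eef_pos: [0.4338, 0.0028, 0.3276]
eef_rot: [-42.4, 90.0, 165.8]
force: [-0.6, -0.3, -0.9]
width: 0.0735
```

```bash
python3 - <<'E'
from h import *
st,d=shot("wrist");np.savez("w5.npz",**d)
packpose(d,st);plan(st,(0.434,0.002,0.022),-62)
E
```

```text
body (404.5, -7.6, 30.4, 9.5, 118.1, [274.0, 243.0])
body (479.0, -75.4, 69.3, 6.3, 173.2, [371.0, 209.0])
body (444.3, 9.3, 53.5, 33.6, 25.1, [277.0, 200.0])
body (602.4, -91.0, 53.6, 6.1, 172.9, [458.0, 100.0])
body (496.2, 228.3, 43.5, 9.9, 1.2, [82.0, 31.0])
yellow [(391.1, -223.1, 21.3, 10.1, 7.2, [442.0, 341.0]), (225.0, 91.5, 23.0, 13.3, 53.1, [118.0, 340.0]), (256.1, 105.1, 13.2, 7.9, 5.2, [117.0, 313.0]), (272.8, 105.7, 20.4, 7.8, 178.0, [120.0, 299.0]), (431.3, -191.2, 27.3, 5.0, 56.9, [440.0, 299.0]), (406.1, -7.9, 28.4, 6.7, 115.2, [275.0, 241.0]), (432.0, 3.8, 29.3, 26.8, 114.6, [277.0, 214.0]), (463.7, 8.5, 10.9, 5.2, 22.2, [288.0, 183.0]), (460.3, 16.9, 10.6, 4.8, 28.1, [279.0, 182.0]), (456.2, 24.6, 10.6, 4.8, 27.5, [269.0, 182.0])]
jaw yaw now -61.9 turn 0.1 grasp [0.4338 0.0028 0.1476] shift before turn [125.6   0.9   0.2] after turn [125.6   0.9   0.2] q6 47.2
```

Emit:
play_rows(
  motion=[
    [[40,0,0],3,70],
    [[40,-1.6,0],0,70],
    [[30,0,0],0,70],
    [[15,0,0],0,70],
    [[0,0,0],0,70],
    [[0,0,0],0,70],
    [[0,0,0],0,25],
    [[0,0,0],0,25],
    [[0,0,0],0,25],
    [[0,0,0],0,25],
    [[0,0,0],0,25],
  ],
  newtons=20,
)

```text
time_s: 12.2
eef_pos: [0.4333, 0.0045, 0.2029]
eef_rot: [161.1, 90.0, 6.2]
force: [-0.4, 0.2, 1.1]
width: 0.0337
```

Emit:
play_rows(
  motion=[
    [[-30,0,0],0,25],
    [[-40,0,0],0,25],
    [[-35,0,0],0,25],
    [[0,0,0],0,25],
    [[0,0,0],0,25],
    [[0,0,0],0,25],
  ],
)

```text
time_s: 12.8
eef_pos: [0.4325, 0.0047, 0.3058]
eef_rot: [-39.6, 89.8, 165.5]
force: [0.2, -0.9, -2.1]
width: 0.0338
```

```bash
python3 - <<'E'
from h import *
st,d=shot("wrist");np.savez("w6.npz",**d);cv2.imwrite("pics/w6.png",d["frame"])
print(st["width"],st["time_s"]);packpose(d,st,(230,150,330,330),.125)
plan(st,(0.425,0.382,0.127),-89.5)
E
```

```text
0.0338237889722482 12.8
body (439.9, 7.4, 61.5, 36.9, 25.1, [280.0, 249.0])
yellow [(432.1, 3.8, 28.3, 26.3, 115.1, [279.0, 263.0]), (463.6, 8.8, 10.7, 4.9, 25.9, [296.0, 211.0]), (459.9, 16.7, 10.7, 4.9, 25.2, [280.0, 212.0]), (456.2, 24.7, 10.7, 5.0, 24.5, [263.0, 212.0])]
jaw yaw now -64.9 turn 24.6 grasp [0.4319 0.0049 0.1258] shift before turn [  -0.9 -344.5 -153.6] after turn [  -0.9 -377.2    3.6] q6 50.5
```

View pics/w6.png

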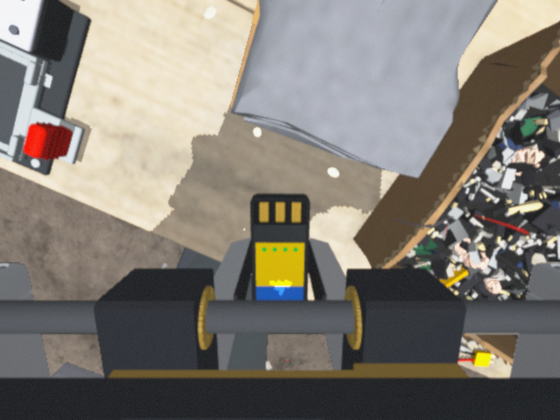

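Emit:
play_rows(
  motion=[
    [[0,0,0],8.2,25],
    [[0,0,0],8.2,25],
    [[0,0,0],8.2,25],
    [[0,-47.2,0.5],0,25],
    [[0,-47.2,0.5],0,25],
    [[0,-47.2,0.5],0,25],
    [[0,-47.2,0.5],0,25],
    [[0,-47.2,0.5],0,25],
    [[0,-47.2,0.5],0,25],
    [[0,-47.2,0.5],0,25],
    [[0,-46.8,0],0,25],
    [[0,0,0],0,25],
  ],
)

```text
time_s: 14.05
eef_pos: [0.4255, 0.3854, 0.3056]
eef_rot: [7.0, 89.9, -172.2]
force: [0.0, -0.6, -1.4]
width: 0.0337
```

Emit:
play_rows(
  motion=[
    [[0,0,0],0,25],
    [[0,0,0],0,25],
    [[0,0,0],0,25],
  ],
)

```text
time_s: 14.35
eef_pos: [0.4267, 0.3805, 0.307]
eef_rot: [34.7, 89.9, -144.9]
force: [-0.1, 0.9, -0.9]
width: 0.0339
```

```bash
python3 - <<'E'
from h import *
st,d=shot("wrist");np.savez("w7.npz",**d);cv2.imwrite("pics/w7.png",d["frame"])
print(st["width"],st["time_s"]);packpose(d,st,(200,150,380,330),.122)
plan(st,(0.425,0.382,0.037),-89.5)
E
```

```text
0.03388365727231358 14.35
body (434.0, 379.6, 63.7, 36.6, 0.3, [280.0, 248.0])
yellow [(399.1, 425.8, 18.6, 3.5, 165.5, [204.0, 303.0]), (403.3, 333.7, 12.2, 2.9, 12.0, [355.0, 298.0]), (424.9, 379.6, 29.0, 27.0, 90.3, [280.0, 263.0]), (456.5, 370.7, 11.0, 5.1, 1.2, [296.0, 212.0]), (456.4, 379.7, 11.0, 5.1, 0.3, [280.0, 212.0]), (456.4, 388.7, 11.0, 5.1, 179.8, [264.0, 212.0])]
jaw yaw now -89.6 turn -0.1 grasp [0.4265 0.3803 0.127 ] shift before turn [90.  -1.8  1.4] after turn [90.  -1.8  1.4] q6 120.0
```

View pics/w7.png

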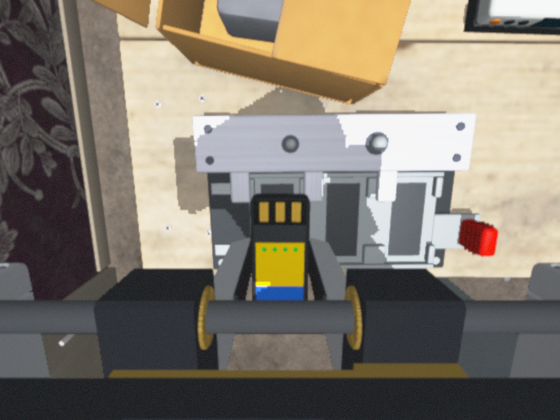

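```bash
python3 - <<'E'
from h import *
d=dict(np.load("w7.npz"));st=r.get_state();f=d["frame"];hsv=cv2.cvtColor(f,cv2.COLOR_BGR2HSV);P=cloud(d,st)
m=(hsv[...,2]<120)&(np.abs(P[...,2]-.015)<.006);print("pockets",rects(m,d,.014,st,400))
print("pegs",ray(d,[(290,144),(377,143)],.0545,st).round(4))
v=185;z=P[v,:,2];g=cv2.cvtColor(f,cv2.COLOR_BGR2GRAY)
fing=np.where((np.abs(z-.042)<.004))[0];sp=np.split(fing,np.where(np.diff(fing)>2)[0]+1)
for s in sp:
  if len(s)>8:print(s[0],s[-1],ray(d,[(s[0],v),(s[-1],v)],.042,st)[:,:2].round(4).tolist())
E
```

```text
pockets [(425.1, 261.0, 66.6, 27.7, 0.6, [408.0, 220.0]), (424.2, 321.5, 69.7, 30.6, 0.8, [343.0, 217.0]), (594.8, 190.2, 74.9, 20.8, 88.8, [506.0, 23.0])]
pegs [[0.4934 0.3721 0.0545]
 [0.4945 0.3067 0.0545]]
231 249 [[0.4605, 0.4196], [0.4605, 0.4048]]
304 322 [[0.4608, 0.3598], [0.4609, 0.3451]]
376 395 [[0.4611, 0.301], [0.4612, 0.2854]]
```

Emit:
play_rows(
  motion=[
    [[0,-2,0.5],0,25],
    [[25,0,0],0,25],
    [[25,0,0],0,25],
    [[15,0,0],0,25],
    [[10,0,0],0,25],
    [[7,0,0],0,25],
    [[5,0,0],0,25],
    [[2,0,0],0,25],
    [[0,0,0],0,25],
    [[0,0,0],0,25],
  ],
)

```text
time_s: 15.4
eef_pos: [0.4262, 0.3841, 0.2204]
eef_rot: [-88.0, 90.0, 92.5]
force: [-5.8, -1.1, 7.1]
width: 0.0339
```

Emit:
play_rows(
  motion=[
    [[-1,0,1],0,25],
    [[0,0,1],0,25],
    [[1,0,0.5],0,25],
    [[0,0,0],0,25],
    [[0,0,0],0,25],
    [[0,0,0],0,25],
  ],
)

```text
time_s: 16.0
eef_pos: [0.4243, 0.3839, 0.2195]
eef_rot: [-152.4, 89.9, 28.1]
force: [2.1, -0.1, 5.1]
width: 0.0337
```

Emit:
play_rows(
  motion=[
    [[0,0,0],0,45],
    [[0,0,0],0,47],
    [[0,0,0],0,47],
    [[-10,0,0],0,47],
    [[-30,0,0],0,47],
    [[-40,0,0],0,47],
    [[-20,0,25],0,47],
    [[0,0,0],0,47],
    [[0,0,0],0,47],
    [[0,0,0],0,47],
  ],
)

```text
time_s: 17.0
eef_pos: [0.3986, 0.3831, 0.3173]
eef_rot: [34.1, 89.9, -145.4]
force: [-0.1, -0.4, 0.2]
width: 0.0441
```

```bash
python3 - <<'E'
from h import *
st,d=shot("wrist");np.savez("w8.npz",**d);cv2.imwrite("pics/w8.png",cv2.resize(d["frame"][100:330,180:480],None,fx=2.5,fy=2.5))
f=d["frame"];hsv=cv2.cvtColor(f,cv2.COLOR_BGR2HSV)
packpose(d,st,(200,130,380,330),.032)
P=cloud(d,st);m=(hsv[...,0]>20)&(hsv[...,0]<34)&(hsv[...,1]>150)&(np.abs(P[...,2]-.03)<.02)&(np.abs(P[...,1]-.382)<.025)
m|=(hsv[...,0]>98)&(hsv[...,0]<125)&(hsv[...,1]>150)&(np.abs(P[...,2]-.03)<.02)&(np.abs(P[...,1]-.382)<.025)
q=P[m];A=np.c_[q[:,:2]-[.425,.382],np.ones(len(q))];print("plane",np.linalg.lstsq(A,q[:,2],rcond=None)[0].round(4),len(q))
m=(hsv[...,2]<120)&(np.abs(P[...,2]-.015)<.006);print("pockets",rects(m,d,.014,st,400))
E
```

```text
body (425.5, 383.4, 75.3, 33.3, 0.9, [278.0, 197.0])
yellow [(395.5, 383.0, 28.3, 5.6, 90.4, [278.0, 222.0]), (423.4, 383.6, 28.5, 26.0, 90.4, [278.0, 191.0]), (455.0, 374.7, 11.1, 4.3, 0.7, [288.0, 156.0]), (455.0, 383.4, 11.1, 4.3, 0.2, [278.0, 155.0]), (454.9, 392.9, 11.1, 4.3, 180.0, [268.0, 155.0])]
plane [ 0.0028 -0.0004  0.0335] 1663
pockets [(424.9, 261.5, 68.6, 28.6, 0.8, [408.0, 187.0]), (423.1, 322.1, 73.5, 34.0, 2.1, [344.0, 188.0]), (545.4, 388.8, 138.3, 5.9, 76.0, [270.0, 46.0])]
```

View pics/w8.png

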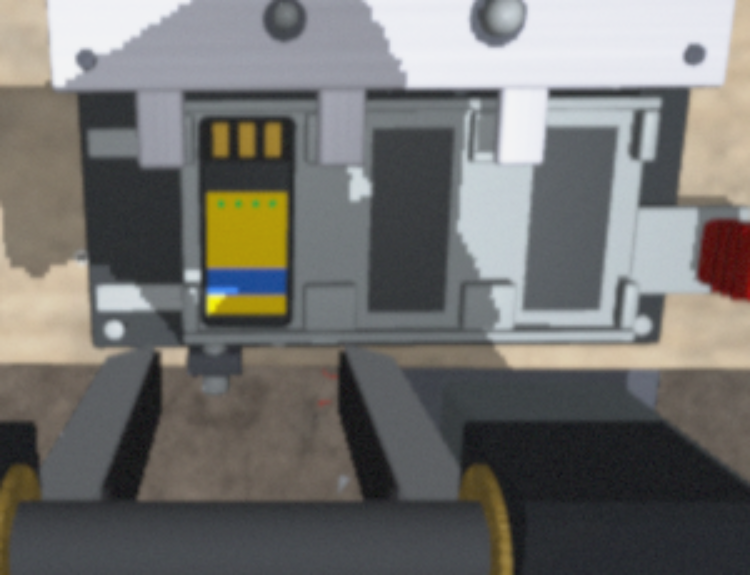

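Emit:
play_rows(
  motion=[
    [[-25,0,0],0,70],
    [[-25,48,-3],0,70],
    [[0,48,-3],0,70],
    [[0,48,-3],0,70],
    [[0,48,-3],0,70],
    [[0,48,-3],0,70],
    [[0,48,-3],0,70],
    [[0,48,-3],0,70],
    [[0,48,-3],0,70],
    [[0,48,-3],0,70],
    [[0,48,-3],0,70],
    [[0,48,-3],0,70],
  ],
)

```text
time_s: 18.25
eef_pos: [0.4354, -0.143, 0.3657]
eef_rot: [-35.7, 89.9, 144.7]
force: [0.5, -0.1, -0.8]
width: 0.0657
```

Emit:
play_rows(
  motion=[
    [[0,48,-3],0,70],
    [[0,48,-3],0,70],
    [[0,48,-3],0,70],
    [[0,48,-3],0,70],
    [[0,45,-3],0,70],
    [[0,0,0],8.2,70],
    [[0,0,0],8.2,70],
    [[0,0,0],8.2,70],
    [[0,0,0],8.2,70],
    [[0,0,0],8.2,70],
    [[0,0,0],8.2,70],
    [[0,0,0],8.2,70],
  ],
)

```text
time_s: 19.45
eef_pos: [0.4526, -0.3778, 0.365]
eef_rot: [7.7, 89.8, 130.5]
force: [-0.8, 0.1, 0.3]
width: 0.066
```

Emit:
play_rows(
  motion=[
    [[0,0,0],8.2,70],
    [[0,0,0],7.6,70],
    [[0,0,0],0,70],
    [[0,0,0],0,70],
    [[0,0,0],0,70],
    [[0,0,0],0,70],
  ],
)

```text
time_s: 20.05
eef_pos: [0.4527, -0.3775, 0.3664]
eef_rot: [21.6, 90.0, 129.0]
force: [-1.1, -0.9, 0.0]
width: 0.0658
```

```bash
python3 - <<'E'
from h import *
st,d=shot("wrist");np.savez("w9.npz",**d);print(st["time_s"])
packpose(d,st,(200,100,380,330));plan(st,(0.4519,-0.3816,0.0225),17.3)
E
```

```text
20.05
body (451.6, -382.2, 73.1, 33.3, 105.8, [282.0, 197.0])
yellow [(444.2, -355.0, 28.3, 7.0, 17.3, [282.0, 226.0]), (451.9, -381.4, 29.1, 27.1, 17.3, [282.0, 202.0]), (451.8, -413.9, 10.8, 4.4, 107.7, [291.0, 174.0]), (460.1, -411.3, 10.8, 4.4, 107.3, [283.0, 174.0]), (468.4, -408.7, 10.8, 4.3, 107.0, [275.0, 174.0])]
jaw yaw now -162.7 turn 0.0 grasp [ 0.4527 -0.3774  0.1864] shift before turn [163.9   2.   -3.9] after turn [163.9   2.   -3.9] q6 111.8
```

Emit:
play_rows(
  motion=[
    [[45,2,-4],0,70],
    [[45,0,0],0,70],
    [[40,0,0],0,70],
    [[22,0,0],0,70],
    [[12,0,0],0,70],
    [[0,0,0],0,70],
    [[0,0,0],0,70],
    [[0,0,0],0,25],
    [[0,0,0],0,25],
    [[0,0,0],0,25],
    [[0,0,0],0,25],
    [[0,0,0],0,25],
  ],
  newtons=20,
)

```text
time_s: 21.3
eef_pos: [0.452, -0.3819, 0.2031]
eef_rot: [168.5, 90.0, -84.2]
force: [-0.5, 0.3, 2.5]
width: 0.0338
```

Emit:
play_rows(
  motion=[
    [[-30,0,0],0,25],
    [[-40,0,0],0,25],
    [[-45,0,0],0,25],
    [[-25,0,0],-8.15,25],
    [[0,0,0],-8.15,25],
    [[0,0,0],-8.15,25],
    [[0,0,0],-8.15,25],
    [[0,0,0],-8.15,25],
    [[0,0,0],-8.15,25],
    [[0,0,0],-8.15,25],
    [[0,0,0],-8.15,25],
    [[0,0,0],-8.0,25],
  ],
)

```text
time_s: 22.5
eef_pos: [0.4519, -0.3816, 0.3422]
eef_rot: [-58.2, 89.9, 122.6]
force: [-0.1, -0.2, -1.6]
width: 0.0337
```

```bash
python3 - <<'E'
from h import *
st=r.get_state();plan(st,(0.4265,0.321,0.165),-89.5);print(st["width"])
E
```

```text
jaw yaw now -89.2 turn 0.3 grasp [ 0.4518 -0.3814  0.1622] shift before turn [  -2.2 -702.7   15.3] after turn [  -2.2 -702.6   19.2] q6 38.0
0.033728260502810824
```

Emit:
play_rows(
  motion=[
    [[0,-46.8,1.3],0.3,25],
    [[0,-46.8,1.3],0,25],
    [[0,-46.8,1.3],0,25],
    [[0,-46.8,1.3],0,25],
    [[0,-46.8,1.3],0,25],
    [[0,-46.8,1.3],0,25],
    [[0,-46.8,1.3],0,25],
    [[0,-46.8,1.3],0,25],
    [[0,-46.8,1.3],0,25],
    [[0,-46.8,1.3],0,25],
    [[0,-46.8,1.3],0,25],
    [[0,-46.8,1.3],0,25],
  ],
)

```text
time_s: 23.7
eef_pos: [0.4337, 0.1817, 0.3427]
eef_rot: [-168.4, 90.0, 11.8]
force: [1.6, -0.4, -1.9]
width: 0.0339
```

Emit:
play_rows(
  motion=[
    [[0,-46.8,1.3],0,25],
    [[0,-46.8,1.3],0,25],
    [[0,-46.8,1.3],0,25],
    [[20,0,0],0,25],
    [[15,0,0],0,25],
    [[0,0,0],0,25],
    [[0,0,0],0,25],
    [[0,0,0],0,25],
  ],
)

```text
time_s: 24.5
eef_pos: [0.4305, 0.3195, 0.3084]
eef_rot: [-155.6, 89.9, 24.5]
force: [0.1, -0.8, -1.4]
width: 0.0339
```

```bash
python3 - <<'E'
from h import *
st,d=shot("wrist");np.savez("w10.npz",**d);print(st["time_s"])
packpose(d,st,(200,150,380,330),.122)
f=d["frame"];hsv=cv2.cvtColor(f,cv2.COLOR_BGR2HSV);P=cloud(d,st)
m=(hsv[...,2]<120)&(np.abs(P[...,2]-.015)<.006);print("pockets",rects(m,d,.014,st,400))
plan(st,(0.4238,0.3225,0.037),-89.5)
E
```

```text
24.5
body (438.1, 318.8, 64.7, 36.9, 0.1, [280.0, 247.0])
yellow [(402.7, 271.8, 7.4, 2.4, 9.0, [356.0, 303.0]), (402.9, 365.6, 18.3, 2.8, 168.3, [203.0, 303.0]), (431.0, 359.0, 13.8, 3.8, 90.1, [211.0, 260.0]), (429.2, 318.9, 29.3, 27.2, 90.0, [279.0, 263.0]), (449.9, 358.4, 16.8, 13.6, 0.0, [211.0, 229.0]), (460.9, 309.4, 11.1, 4.6, 0.6, [296.0, 211.0]), (460.9, 318.8, 11.0, 5.1, 0.0, [280.0, 210.0]), (460.9, 327.6, 11.1, 4.6, 179.5, [264.0, 210.0]), (469.8, 355.3, 6.9, 2.8, 177.3, [215.0, 195.0]), (469.8, 361.2, 7.0, 3.4, 176.9, [204.0, 195.0])]
pockets [(424.6, 261.9, 71.1, 30.7, 1.3, [342.0, 220.0]), (555.2, 87.2, 111.2, 11.3, 8.4, [554.0, 71.0]), (593.5, 173.3, 107.2, 24.0, 84.9, [447.0, 29.0])]
jaw yaw now -89.9 turn -0.4 grasp [0.4307 0.3195 0.1284] shift before turn [91.4 -2.9  7. ] after turn [91.4 -3.   7. ] q6 114.4
```

Emit:
play_rows(
  motion=[
    [[0,-3,6],-0.4,25],
    [[25,0,0],0,25],
    [[25,0,0],0,25],
    [[15,0,0],0,25],
    [[10,0,0],0,25],
    [[7,0,0],0,25],
    [[5,0,0],0,25],
    [[3,0,0],0,25],
    [[0,0,0],0,25],
    [[0,0,0],0,25],
  ],
)

```text
time_s: 25.55
eef_pos: [0.4243, 0.3232, 0.2182]
eef_rot: [-153.7, 89.9, 26.9]
force: [0.7, -0.5, -1.8]
width: 0.0333
```

Down with no contact force. Release, back off and check.

Emit:
play_rows(
  motion=[
    [[0,0,0],0,45],
    [[0,0,0],0,47],
    [[0,0,0],0,47],
    [[-10,0,0],0,47],
    [[-30,0,0],0,47],
    [[-40,0,0],0,47],
    [[-20,0,25],0,47],
    [[0,0,0],0,47],
    [[0,0,0],0,47],
    [[0,0,0],0,47],
  ],
)

```text
time_s: 26.55
eef_pos: [0.3991, 0.3226, 0.3166]
eef_rot: [29.8, 89.9, -149.6]
force: [0.7, -0.7, -1.1]
width: 0.0443
```

```bash
python3 - <<'E'
from h import *
st,d=shot("wrist");np.savez("w11.npz",**d)
f=d["frame"];hsv=cv2.cvtColor(f,cv2.COLOR_BGR2HSV)
packpose(d,st,(100,100,380,330),.032)
P=cloud(d,st)
for y0 in(.322,.382):
  m=(hsv[...,1]>130)&(np.abs(P[...,2]-.03)<.02)&(np.abs(P[...,1]-y0)<.018)&(np.abs(P[...,0]-.42)<.04)
  q=P[m];A=np.c_[q[:,:2]-[.425,y0],np.ones(len(q))];print("plane",np.linalg.lstsq(A,q[:,2],rcond=None)[0].round(4),len(q))
m=(hsv[...,2]<120)&(np.abs(P[...,2]-.015)<.006);print("pockets",rects(m,d,.014,st,400))
print("handle",rects(((hsv[...,0]<6)|(hsv[...,0]>174))&(hsv[...,1]>150)&(np.abs(P[...,2]-.048)<.006),d,.048,st,50))
plan(st,(0.603,0.17,0.19),1)
t=r.snapshot("top");f=t["frame"];cv2.imwrite("pics/top2.png",cv2.resize(f[140:270,100:300],None,fx=4,fy=4));np.savez("top2.npz",**t)
E
```

```text
body (425.7, 322.5, 74.4, 33.6, 179.8, [278.0, 189.0])
body (425.7, 382.6, 74.9, 34.6, 0.4, [211.0, 200.0])
yellow [(316.1, 416.9, 11.8, 3.5, 163.7, [181.0, 302.0]), (395.8, 322.6, 28.2, 6.6, 90.5, [279.0, 222.0]), (395.8, 383.8, 29.0, 5.6, 90.5, [211.0, 222.0]), (423.7, 322.5, 28.5, 26.9, 90.5, [279.0, 192.0]), (423.6, 383.7, 28.7, 26.0, 90.5, [210.0, 191.0]), (454.8, 313.6, 11.0, 4.3, 0.8, [290.0, 156.0]), (455.2, 322.2, 10.2, 4.3, 0.4, [279.0, 156.0]), (455.1, 331.7, 10.2, 4.3, 0.1, [268.0, 156.0]), (455.1, 374.8, 11.1, 4.3, 177.9, [218.0, 156.0]), (455.1, 384.3, 11.1, 4.3, 177.4, [208.0, 155.0]), (455.0, 392.9, 11.1, 4.3, 177.0, [197.0, 156.0])]
plane [0.0015 0.003  0.0335] 1892
plane [ 0.0019 -0.0008  0.0335] 1821
pockets [(421.2, 259.3, 78.4, 43.0, 0.5, [345.0, 201.0]), (540.9, 88.9, 84.1, 10.4, 12.6, [556.0, 53.0])]
handle [(414.9, 207.1, 25.0, 15.2, 0.5, [416.0, 206.0])]
jaw yaw now -89.4 turn 89.6 grasp [0.3988 0.3225 0.1366] shift before turn [ -53.6  154.5 -202.6] after turn [ -53.6 -201.4 -156. ] q6 115.7
```

View pics/top2.png

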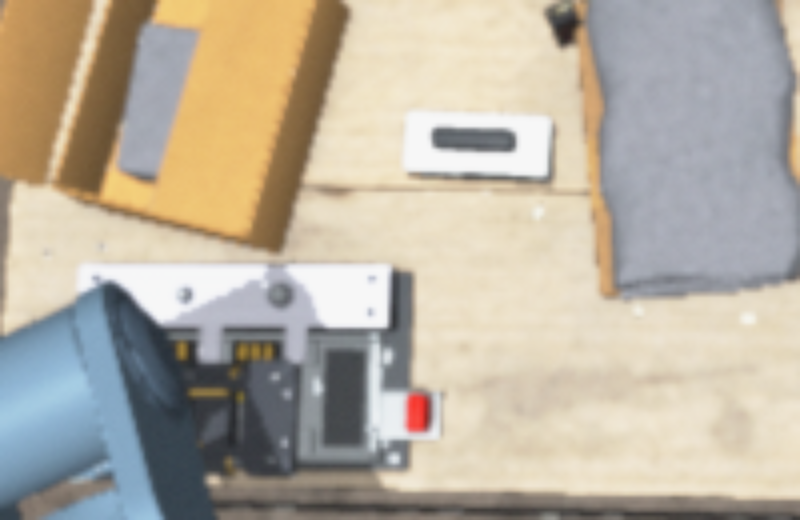

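Emit:
play_rows(
  motion=[
    [[-10,40,-4],0,0],
    [[0,40,-4],0,0],
    [[0,40,-4],0,0],
    [[0,38,-4],0,0],
    [[0,0,0],-8.2,0],
    [[0,0,0],-8.2,0],
    [[0,0,0],-8.2,0],
    [[0,0,0],-8.2,0],
    [[0,0,0],-8.2,0],
    [[0,0,0],-8.2,0],
    [[0,0,0],-8.2,0],
    [[0,0,0],-8.2,0],
  ],
)

```text
time_s: 27.85
eef_pos: [0.4168, 0.1648, 0.3267]
eef_rot: [-57.9, 89.9, -171.4]
force: [-0.5, 0.0, 0.4]
width: 0.0003
```

Emit:
play_rows(
  motion=[
    [[0,0,0],-8.2,0],
    [[0,0,0],-8.2,0],
    [[0,0,0],-8.2,0],
    [[40,0,0],0,0],
    [[40,0,0],0,0],
    [[26,0,0],0,0],
    [[0,0,0],0,0],
    [[0,0,0],0,0],
    [[0,0,0],0,0],
  ],
)

```text
time_s: 28.75
eef_pos: [0.4176, 0.1651, 0.2232]
eef_rot: [96.9, 89.8, 7.7]
force: [-0.1, -0.1, 0.7]
width: 0.0002
```

```bash
python3 - <<'E'
from h import *
st=r.get_state();plan(st,(0.4145,0.190,0.040),0.5);print(st["width"],st["force"])
E
```

```text
jaw yaw now 0.8 turn 0.3 grasp [0.4181 0.1651 0.0432] shift before turn [  3.2  -3.2 -24.9] after turn [  3.2  -3.4 -24.9] q6 6.3
0.00022681164399006637 [-0.08849317 -0.13326918  0.66867394]
```

Emit:
play_rows(
  motion=[
    [[3,-3,-10],0,0],
    [[0,0,-10],0,0],
    [[0,0,-5],0,0],
    [[0,0,-3],0,0],
    [[0,0,-3],0,0],
    [[0,0,-3],0,0],
    [[0,0,-3],0,0],
    [[0,0,-3],0,0],
    [[0,0,-3],0,0],
    [[0,0,-3],0,0],
    [[0,0,0],0,0],
  ],
)

```text
time_s: 29.85
eef_pos: [0.4133, 0.2104, 0.2188]
eef_rot: [-2.1, 89.8, -91.2]
force: [0.4, -9.6, 4.4]
width: 0.0004
```

Emit:
play_rows(
  motion=[
    [[0,0,-2],0,0],
    [[0,0,-2],0,0],
    [[0,0,-2],0,0],
    [[0,0,-2],0,0],
    [[0,0,0],0,0],
    [[0,0,0],0,0],
  ],
)

```text
time_s: 30.45
eef_pos: [0.413, 0.2189, 0.2188]
eef_rot: [14.1, 90.0, -75.1]
force: [0.9, -4.5, 2.9]
width: 0.0007
```

Emit:
play_rows(
  motion=[
    [[0,0,-2],0,0],
    [[0,0,-2],0,0],
    [[0,0,-1],0,0],
    [[0,0,-1],0,0],
    [[0,0,0],0,0],
    [[0,0,0],0,0],
  ],
)

```text
time_s: 31.05
eef_pos: [0.4134, 0.2217, 0.2188]
eef_rot: [-9.2, 89.2, -98.2]
force: [0.2, -34.5, 12.6]
width: 0.0005
```

Emit:
play_rows(
  motion=[
    [[0,0,6],0,0],
    [[0,0,20],0,0],
    [[0,0,15],0,0],
    [[-40,0,0],0,30],
    [[-50,0,0],0,60],
    [[-50,40,0],0,60],
    [[-20,40,0],0,60],
    [[0,40,0],0,60],
    [[0,40,10],0,60],
    [[0,30,0],0,60],
    [[0,0,0],0,60],
    [[0,0,0],0,60],
  ],
)

```text
time_s: 32.25
eef_pos: [0.5945, 0.1768, 0.3667]
eef_rot: [-115.7, 89.9, 155.1]
force: [-0.1, 0.4, 0.2]
width: 0.0565
```

```bash
python3 - <<'E'
from h import *
st,d=shot("wrist");np.savez("w12.npz",**d);cv2.imwrite("pics/w12.png",d["frame"]);print(st["time_s"])
f=d["frame"];hsv=cv2.cvtColor(f,cv2.COLOR_BGR2HSV);P=cloud(d,st)
print("rib",rects((hsv[...,2]<90)&(np.abs(P[...,2]-.057)<.006),d,.056,st,100))
print("body",rects((hsv[...,2]>140)&(hsv[...,1]<60)&(np.abs(P[...,2]-.035)<.006),d,.034,st,200))
print("handle",rects(((hsv[...,0]<6)|(hsv[...,0]>174))&(hsv[...,1]>150)&(np.abs(P[...,2]-.048)<.006),d,.048,st,50))
print("ped",rects((hsv[...,2]>130)&(hsv[...,1]<60)&(np.abs(P[...,2]-.043)<.004),d,.042,st,200))
plan(st,(0.603,0.17,0.054),1)
E
```

```text
32.25
rib [(806.2, 132.2, 32.3, 22.8, 166.3, [487.0, 256.0]), (761.0, 139.7, 38.0, 24.5, 127.3, [443.0, 247.0]), (607.5, 173.5, 58.4, 14.8, 88.6, [292.0, 215.0]), (784.9, 328.9, 51.4, 10.2, 107.8, [499.0, 44.0])]
body [(607.6, 172.9, 103.0, 43.8, 88.6, [291.0, 210.0]), (782.0, 240.8, 51.8, 33.8, 173.0, [465.0, 147.0])]
handle [(416.4, 234.8, 28.4, 13.3, 177.4, [96.0, 149.0])]
ped [(482.5, 297.2, 136.7, 68.9, 90.8, [165.0, 72.0])]
jaw yaw now 0.8 turn -0.2 grasp [0.5941 0.177  0.1867] shift before turn [132.6   9.1   7.2] after turn [132.6   9.1   7.3] q6 5.3
```

View pics/w12.png

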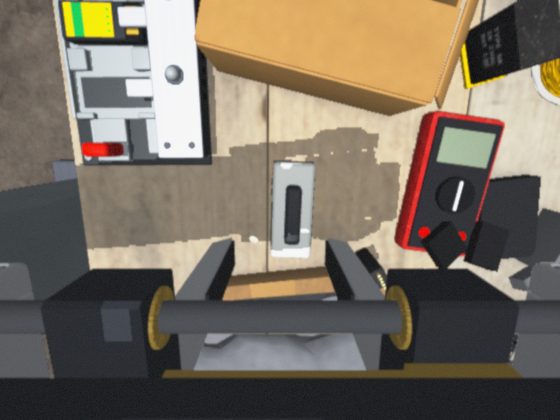

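Emit:
play_rows(
  motion=[
    [[40,13.5,3.5],2.2,60],
    [[40,0,0],0,60],
    [[30,0,0],0,50],
    [[15,0,0],0,50],
    [[6,0,0],0,50],
    [[0,0,0],0,50],
    [[0,0,0],0,50],
    [[0,0,0],0,8],
    [[0,0,0],0,8],
    [[0,0,0],0,8],
    [[0,0,0],0,8],
    [[0,0,0],0,8],
  ],
  newtons=40,
)

```text
time_s: 33.5
eef_pos: [0.6081, 0.1732, 0.2368]
eef_rot: [-87.3, 90.0, -178.7]
force: [-1.9, -0.8, 1.1]
width: 0.0155
```

```bash
python3 - <<'E'
from h import *
st=r.get_state();plan(st,(0.4935,0.338,0.155),0.5);print(st["width"],st["force"],grasp(st))
E
```

```text
jaw yaw now -1.4 turn -1.9 grasp [0.608  0.1732 0.0568] shift before turn [ -98.1 -118.6 -162. ] after turn [ -98.1 -113.1 -165.8] q6 7.0
0.015461570827969846 [-1.88441418 -0.83100285  1.13296246] [0.60799321 0.1731501  0.05681444]
```

Emit:
play_rows(
  motion=[
    [[-20,0,0],0,8],
    [[-40,0,0],0,8],
    [[-40,0,0],-1.9,8],
    [[-20,-30,0],0,8],
    [[0,-40,0],0,8],
    [[0,-30,0],0,8],
    [[0,-13,-20],0,8],
    [[0,0,-20],0,8],
    [[0,0,0],0,8],
    [[0,0,0],0,8],
    [[0,0,0],0,8],
    [[0,0,0],0,8],
  ],
)

```text
time_s: 34.7
eef_pos: [0.4952, 0.2116, 0.3565]
eef_rot: [-54.9, 90.0, -144.4]
force: [0.4, -0.1, -2.6]
width: 0.0159
```

```bash
python3 - <<'E'
from h import *
st,d=shot("wrist");np.savez("w13.npz",**d);print(st["time_s"],st["width"])
f=d["frame"];hsv=cv2.cvtColor(f,cv2.COLOR_BGR2HSV);P=cloud(d,st)
uv=proj(d,[[.493,.3716,.0545],[.493,.3053,.0545]],st);print(uv)
c=uv.mean(0).astype(int)
cr=f[max(0,c[1]-90):c[1]+90,c[0]-90:c[0]+90];cv2.imwrite("pics/w13.png",cv2.resize(cr,None,fx=3.3,fy=3.3,interpolation=cv2.INTER_CUBIC));print("crop origin",c[0]-90,max(0,c[1]-90),cr.shape)
print("handle",rects(((hsv[...,0]<6)|(hsv[...,0]>174))&(hsv[...,1]>150)&(np.abs(P[...,2]-.048)<.006),d,.048,st,50))
ms=np.abs(P[...,2]-.0535)<.004
print("pegs by depth",rects(ms&(P[...,0]<.52)&(P[...,0]>.46),d,.0535,st,8))
plan(st,(0.493,0.338,0.187),0.5)
E
```

```text
34.7 0.015864393279025706
[[277.03109807  27.43907146]
 [276.71530534 110.58435894]]
crop origin 186 0 (159, 180, 3)
handle [(414.9, 235.5, 26.3, 13.6, 0.4, [195.0, 187.0])]
pegs by depth [(514.2, 61.3, 12.5, 9.7, 91.2, [296.0, 349.0]), (494.6, 303.8, 11.2, 11.1, 44.1, [279.0, 113.0]), (493.8, 371.1, 8.3, 6.8, 90.3, [278.0, 28.0])]
jaw yaw now 0.4 turn -0.1 grasp [0.4952 0.2115 0.1765] shift before turn [ -10.5   -1.2 -126.5] after turn [ -10.5   -1.1 -126.5] q6 10.6
```

View pics/w13.png

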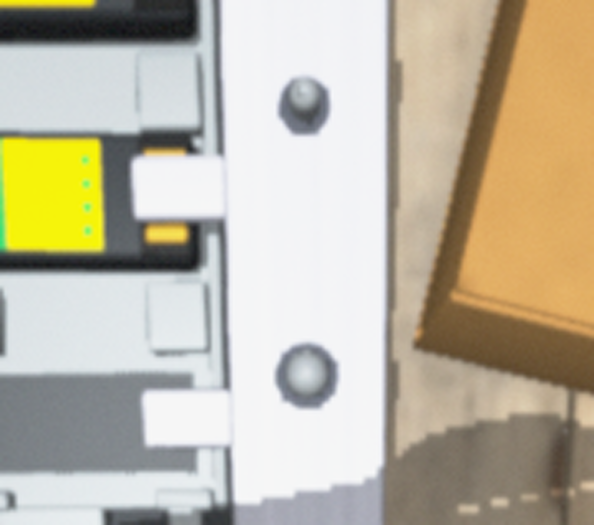

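Emit:
play_rows(
  motion=[
    [[0,-1.5,-42],0,8],
    [[0,0,-42],0,8],
    [[0,0,-30],0,8],
    [[0,0,-12.5],0,8],
    [[20,0,0],0,8],
    [[20,0,0],0,8],
    [[12,0,0],0,8],
    [[6,0,0],0,8],
    [[0,0,0],0,8],
    [[0,0,0],0,8],
    [[0,0,0],0,8],
  ],
)

```text
time_s: 35.85
eef_pos: [0.4928, 0.3387, 0.3]
eef_rot: [112.3, 89.9, 22.8]
force: [-0.2, 0.1, -2.8]
width: 0.0157
```

```bash
python3 - <<'E'
from h import *
st=r.get_state();plan(st,(0.4937,0.338,0.0988),0.5);print(st["force"],st["ft_torque"],st["width"])
E
```

```text
jaw yaw now 0.5 turn -0.0 grasp [0.4932 0.3388 0.12  ] shift before turn [21.2  0.5  0.9] after turn [21.2  0.5  0.9] q6 23.2
[-0.2037605   0.13099771 -2.83952047] [ 0.00855233 -0.0584538   0.03614011] 0.01573074088851127
```

Emit:
play_rows(
  motion=[
    [[4,0.5,0.8],0,8],
    [[3,0,0],0,8],
    [[3,0,0],0,8],
    [[2,0,0],0,8],
    [[0,0,0],0,8],
    [[0,0,0],0,8],
  ],
)

```text
time_s: 36.45
eef_pos: [0.4929, 0.3379, 0.2867]
eef_rot: [-69.1, 90.0, -158.6]
force: [0.3, 0.3, -2.9]
width: 0.0158
```

Bottom at about 50 mm with no contact force, so the pegs are in the holes. I'll keep lowering.

Emit:
play_rows(
  motion=[
    [[3,0,0],0,8],
    [[2,0,0],0,8],
    [[2,0,0],0,8],
    [[1,0,0],0,8],
    [[0,0,0],0,8],
    [[0,0,0],0,8],
  ],
)

```text
time_s: 37.05
eef_pos: [0.4929, 0.3379, 0.2788]
eef_rot: [124.1, 90.0, 34.6]
force: [-0.8, 0.5, -2.1]
width: 0.0156
```

Emit:
play_rows(
  motion=[
    [[1,0,0],0,8],
    [[1,0,0],0,8],
    [[0,0,0],0,8],
    [[0,0,0],0,8],
  ],
)

```text
time_s: 37.45
eef_pos: [0.4931, 0.338, 0.2787]
eef_rot: [-37.3, 90.0, -126.8]
force: [-4.9, -3.3, 9.5]
width: 0.0158
```

Seated, with a firm stop at the expected height. Release, lift and check everything.

Emit:
play_rows(
  motion=[
    [[-1.5,0,0],0,8],
    [[0,0,0],0,40],
    [[0,0,0],0,40],
    [[0,0,0],0,40],
    [[-15,0,0],0,40],
    [[-40,0,0],0,40],
    [[-50,0,20],0,40],
    [[-40,0,50],0,40],
    [[0,0,50],0,40],
    [[0,0,0],0,40],
    [[0,0,0],0,40],
    [[0,0,0],0,40],
  ],
)

```text
time_s: 38.65
eef_pos: [0.4937, 0.2309, 0.4111]
eef_rot: [-171.6, 90.0, 98.9]
force: [0.6, -0.6, -0.6]
width: 0.0376
```

```bash
python3 - <<'E'
from h import *
st,d=shot("wrist");np.savez("w14.npz",**d);print(st["time_s"],grasp(st));cv2.imwrite("pics/w14.png",d["frame"])
f=d["frame"];hsv=cv2.cvtColor(f,cv2.COLOR_BGR2HSV);P=cloud(d,st)
print("rib",rects((hsv[...,2]<90)&(np.abs(P[...,2]-.099)<.006),d,.098,st,100))
m=(hsv[...,2]>140)&(hsv[...,1]<60)&(np.abs(P[...,2]-.077)<.006)&(abs(P[...,0]-.493)<.03)&(abs(P[...,1]-.338)<.06)
q=P[m];A=np.c_[q[:,:2]-[.493,.338],np.ones(len(q))];print("charger top plane",np.linalg.lstsq(A,q[:,2],rcond=None)[0].round(4),len(q))
print("charger",rects(m,d,.076,st,200))
print("handle",rects(((hsv[...,0]<6)|(hsv[...,0]>174))&(hsv[...,1]>150)&(np.abs(P[...,2]-.048)<.006),d,.048,st,50))
packpose(d,st,(0,0,300,420),.032)
E
```

```text
38.65 [0.49366153 0.23093251 0.23110737]
rib [(494.3, 336.2, 57.0, 13.1, 90.4, [280.0, 99.0])]
charger top plane [-0.0009 -0.0003  0.077 ] 3736
charger [(493.9, 336.9, 102.5, 44.5, 90.1, [280.0, 99.0])]
handle [(414.4, 235.6, 25.8, 14.0, 0.4, [210.0, 197.0])]
body (414.3, 352.5, 44.9, 29.3, 0.4, [206.0, 91.0])
body (427.2, 411.3, 70.5, 33.7, 0.4, [219.0, 37.0])
yellow [(379.4, 36.0, 25.0, 7.9, 100.5, [193.0, 340.0]), (381.9, 77.6, 10.8, 6.6, 86.6, [193.0, 312.0]), (385.0, 95.8, 17.1, 5.4, 76.5, [195.0, 300.0]), (454.4, 342.5, 10.1, 2.1, 0.4, [245.0, 101.0]), (423.2, 352.6, 27.2, 27.0, 90.4, [216.0, 91.0]), (395.7, 352.9, 28.2, 7.0, 90.6, [192.0, 91.0]), (455.0, 404.0, 10.8, 2.9, 0.4, [244.0, 40.0]), (423.5, 413.3, 27.9, 26.3, 90.4, [214.0, 30.0]), (395.1, 413.5, 28.8, 6.7, 90.6, [188.0, 30.0])]
```

View pics/w14.png

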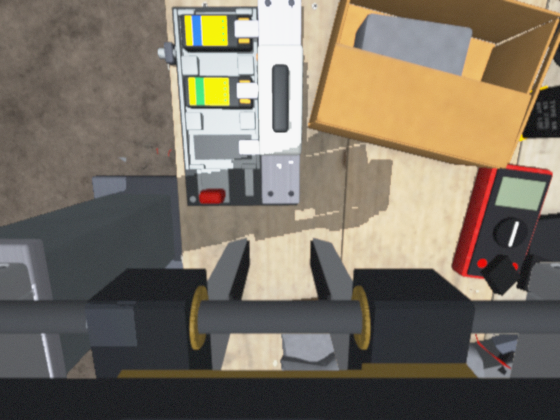

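```bash
python3 - <<'E'
from h import *
d=r.snapshot("side");u=proj(d,[[.47,.338,.06]])[0].astype(int);f=d["frame"];print(u)
a=f[max(u[1]-45,0):u[1]+45,u[0]-60:u[0]+60];cv2.imwrite("pics/side2.png",cv2.resize(a,(800,600),interpolation=cv2.INTER_CUBIC))
t=r.snapshot("top");h=cv2.cvtColor(t["frame"],cv2.COLOR_BGR2HSV)
print(rects((h[...,0]>22)&(h[...,0]<34)&(h[...,1]>140)&(h[...,2]>120),t,.018,None,20))
E
```

```text
[207 180]
[(381.9, -257.6, 15.1, 14.8, 109.5, [368.0, 259.0]), (788.6, 318.7, 61.0, 29.7, 139.9, [172.0, 115.0])]
```

View pics/side2.png

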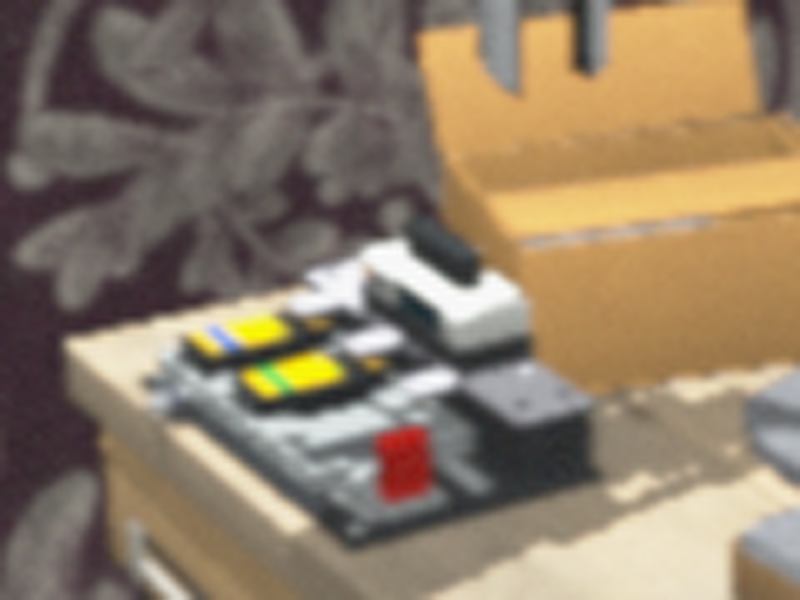

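The screen faces the robot, the carriage is home and both packs lie under the comb. The black box with a yellow edge at (172,115) is an adapter, not a pack.

```bash
python3 -c "
from rig import r
print(r.job_done())"
```

```text
the job is handed in; nothing more can be done
None
```

The job is handed in at about 39 s of the 208 s allowed; the hand-in gave no verdict. Only two loose packs were there: pack_a (blue stripe) and pack_c (green). A yellow colour search of the bench found no pack_b.

**What I did:**
- Toppled pack_c label up.
- Pulled the carriage back to its loading stop.
- Laid pack_a in pocket_2 and pack_c in pocket_1, contacts to the comb.
- Pushed the carriage home.
- Lowered the charger onto its pegs.

**Last checks:**
- **Carriage:** both packs moved 29.6–30.1 mm with the carriage. The push force rose to about 10 N, dropped, then met the hard stop at 34 N, as expected for the detent. The handle itself measured only about 26–28 mm of travel. I put that down to the viewing angle and trusted the packs.
- **Packs:** level within about 0.003 rad before the push and lined up with the dock, each centred in its pocket to within about 2 mm.
- **Charger:** top level and at the seated height within 1 mm. It is within about 1 mm sideways of the peg midpoint, and the side view shows the screen facing the robot.
- **Peg position:** the different views disagreed by about 2 mm, but the charger went down without resistance.
- **First placing of pack_a:** it touched the pocket's end wall at about 7 N. I moved it back 2.5 mm before release and it then lay flat.
- **Bystanders:** I never went near the bottle or the cutters, but I did not measure their positions again at the end.

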